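Clip the eared tube plate into the shaker

TASK

Take the tube plate that has ears, set its two ears into the spring-clip slots on the bench shaker and push it down until it sits fully home and flat on the shaker's bed, then let go. Either way round will do. Leave the plain plate without ears where it is.

Things in the scene. Friction and masses are not known exactly. Their poses are not given: they have to be found in the camera images.
- eared_plate: Loose aluminium tube plate, 0.28 kg: slab 80 (own x) x 120 (y) x 8 mm with dark wells. From the middle of each short side an ear 20 wide, 8 thick, 40 mm long sticks out along y (200 mm tip to tip). Amid it stands a black grip bar 14 thick (x), 60 long (y), top 54 mm above the underside. Lies grip up. Origin: centre of underside, z up. Half a turn about z makes no difference.
- shaker: Bench shaker fixed to the bench, grey housing 150 (own x) x 225 mm (y) with a flat dark bed 70 mm up. On the bed, at y = +80 and -80 mm, stands an ear slot, open above and at its ends: two steel walls 32 high, 20 deep (|y| 70 to 90), 36 mm apart in x, lined with spring leaves. Control panel faces own -x. Origin: centre of the underside, on the bench, z up.
- bed (a point): Centre of the shaker's bed top, axes as the shaker's. Plate home: its origin here, y along y. Each slot's two leaves stand 16 mm apart (x) up to 23 mm above here, then flare to 50 mm apart at 46 mm. Each yields up to 7 mm. They stop the plate about 24 mm above home: it takes a push of about 15 N to spread them, less below. 140 mm between walls in y for the slab.
- plain_plate: The other loose aluminium tube plate, 0.25 kg: the same 80 x 120 x 8 mm slab, wells and black grip bar, but no ears. Bystander, to be left alone. Origin: centre of the underside.
Mind the look-alikes: they are no part of the job. Leave any red or turquoise look-alike of the eared_plate alone.

How it is judged:
At the end, for the whole second after the job is handed in: The eared plate sits in the shaker's slots: its origin within 15 mm (level) and 5 mm (height) of the bed's centre, tilted under 4 degrees, ears within 10 degrees of the shaker's y, at rest. The plain plate is within 30 mm of where it began (horizontal distance between eared_plate and bed below 0.015 m and z of eared_plate in the frame of bed between -0.005 and 0.005 m and angle between eared_plate's own z axis and vertical below 0.07 rad and angle between the y axis of eared_plate and the y axis of shaker, either way round below 0.18 rad and linear speed of eared_plate below 0.02 m/s and distance of plain_plate from where it was at the start of the episode below 0.03 m); the robot touches nothing.
It fails at once if the plain plate is moved by more than 30 mm (distance of plain_plate from where it was at the start of the episode above 0.03 m).
It also fails if it takes over 40 s, if anything falls off the work surface, if the arm or the gripper's body presses on something with over 40 N, if the wrist force passes 120 N, or if a joint passes its speed limit or range.

ROBOT

A 6-joint arm with a two-finger parallel gripper is mounted at the origin on the work surface. World frame = base frame: x ahead of the robot, y to its left, z up, the work surface at z = 0. Lengths are in m, angles in rad, forces in N, time in s.
With the tool pointing down it reaches from about 0.3 to 0.875 m from the base axis. Payload 6.4 kg.
Tool frame: the origin (TCP) lies between the finger pads; the fingertips stand 8 mm ahead of it and the grasp point (between the pads) lies 11 mm behind it; z points along the fingers, y is the direction in which the jaws open and shut (so a half turn about z gives the same grasp; the last joint's range is limited). The gripper opens to 85 mm and grips with 20 to 120 N. Pads are 22 mm wide; open, the fingers measure 114 mm over their backs; the gripper's body (76 mm by 85 mm) begins 54 mm behind the grasp point. The pads swing forward as they close: fully open they stand 13 mm farther back than shut.
Start: joints at [-1.483, 0.181, 1.607, -0, 1.354, -0.206], TCP at [0.167, -0.55, 0.239] pointing down, gripper open.
Joint ranges: [-2.99, 2.99], [-0.89, 2.07], [0.3, 2.58], [-1.14, 4.28], [0, 2.63], [-3.12, 3.12]. Speed limits (rad/s): [2.57, 2.57, 3.01, 3.14, 3.14, 3.14].

INTERFACE

Orientations are given as a unit quaternion [w, x, y, z].
In Python, from bench import monitor, viewer, workorder, spotter gives the robot as it stands. The module is installed in compiled form; this text tells all that it offers.
- The arm moves only by the tool move_arm, never from a script. Its argument "motion" is a list of rows, each a list of 3 entries, a list of its own where there are three numbers: the shift along the tool's x, y, z in units of 60 mm (1.0 is 60 mm), then the turn, a rotation vector about the tool's x, y, z in units of 8 degrees (1.0 is 8 degrees), then the opening in per cent of the stroke, from 0 (shut) to 100 (fully open). In form: [[[dx, dy, dz], [rx, ry, rz], grip], ...]. A call has 1 to 10 rows; each row is the pose to reach, as a shift and turn from the pose commanded when the call began, along the tool's axes at that moment; what a row does not reach only later rows make up. A row lasts 1/8 s, in which the tool goes at most 62.5 mm and 10.7 degrees, less where a joint would pass 70% of its speed; a pose out of reach is approached as far as the arm can. A call with a gripper value outside its range is refused whole. The fingers move at their own pace and stop on an object; the grip force is fixed at half the most. Time passes only in rows, so rows that repeat a pose let the fingers close. It gives the time, the measured TCP pose, the force and the opening at its end, in the units of the state.
- monitor.get_obs(): the state, without advancing time (a new reading comes with each control period).
- viewer.camera(name): name is "scene" or "top" or "wrist"; returns the picture (420x560x3 uint8, blue, green, red); there is no depth.
- viewer.calibration(name): a dict with "fovy" (degrees; the focal length in pixels is half the picture's height over the tangent of half this angle, whatever the lens; pixels are square), "cx", "cy" (the principal point, pixels), "extrinsics" (4x4, takes a point from camera to world coordinates). Camera axes: x right, y down, z forward; pixel columns grow to the right and rows downward; lengths in m; the calibration is good to about 2 mm. A picture is of the moment at which its call begins: read the wrist's pose just before it. calibration takes no time and is no camera call; for the wrist camera it gives the pose at the moment of the call.
- workorder.hand_in(): hands the job in, once; it reports no verdict.
Trained networks look in the newest picture that a camera, given by its name, has taken for a name from the list of things; names that differ only in an ending like _2 or _b are one class to them, and where a whole thing is asked for, a point or a joint stands for the part that bears it (a point fixed in the world has none). Each returns a list of dicts, best first, with "score" (0 to 1); they miss things now and then, are a little off and sometimes report something else, mostly with a low value. They report only what shows in the picture. A call takes as long as a camera call. They do not tell look-alikes from the thing itself.
- spotter.search_frame(camera, name): "centre" ([column, row] as shares, 0 to 1, of the picture: columns of its width, rows of its height, amid what is visible of it).
- spotter.outline_of(camera, name): "region" (420x560 bool, what is visible of it) and "centre" ([column, row] as shares, 0 to 1, of the picture: columns of its width, rows of its height, amid what is visible of it).
The state is a dict: "time_s": time; "q": joint angles; "dq": joint speeds; "joint_efforts": joint torques, N m; "eef_pos": TCP position; "eef_rot": TCP orientation; "wrist_force": force on the tool from outside, world axes, zero at the start; "torque": the same for the moment, N m; "opening": opening from 0.0 (shut) to 1.0 (fully open).
Only numpy, scipy, OpenCV 4.12 (cv2) and the standard library are available. Lean on these libraries where they do the work, as an engineer would, in place of code of your own. Each camera call takes 0.05 s, during which the arm holds its last target. There are 200 camera calls.

## Working session

There is one attempt and no reset: what is moved stays moved. The work goes in short steps, Python scripts to look and compute and a tool call to move; the robot and the scene stay as the last step left them, time stands still between calls to the robot, and variables do not carry over. Pictures are saved under pics/ and viewed, about 8 in all and at most 12, crops included, and the job is handed in when it is done.

Besides the shell and the picture viewer there is one more tool, called after "Call:" by a JSON object that holds its "fn" and its "kwargs". move_arm: Moves the arm, as the interface text tells. Its arguments: {"type":"object","properties":{"motion":{"type":"array","items":{"type":"array"}}},"required":["motion"]}

```bash
mkdir -p pics
cat > h.py <<'E'
import numpy as np, cv2
from bench import monitor, viewer, workorder, spotter
def K(n):
    c=viewer.calibration(n); f=210/np.tan(np.radians(c['fovy'])/2); return f,c['cx'],c['cy'],np.array(c['extrinsics'])
def ray(n,px,cal=None):
    f,cx,cy,E=cal or K(n); d=E[:3,:3]@np.array([(px[0]-cx)/f,(px[1]-cy)/f,1]); return E[:3,3],d
def onz(n,px,z,cal=None):
    o,d=ray(n,px,cal); return o+d*(z-o[2])/d[2]
def proj(n,P,cal=None):
    f,cx,cy,E=cal or K(n); p=E[:3,:3].T@(np.array(P)-E[:3,3]); return [f*p[0]/p[2]+cx,f*p[1]/p[2]+cy]
def tri(rays):
    A=np.zeros((3,3));b=np.zeros(3)
    for o,d in rays:
        d=d/np.linalg.norm(d);M=np.eye(3)-np.outer(d,d);A+=M;b+=M@o
    return np.linalg.solve(A,b)
E
python3 - <<'E'
from h import *
np.set_printoptions(precision=3,suppress=True)
ims=[]
for n in ['scene','top']:
    im=viewer.camera(n); cv2.imwrite(f'pics/{n}0.png',im); print(n,viewer.calibration(n))
    for t in ['eared_plate','shaker','plain_plate']:
        for r in spotter.outline_of(n,t):
            m=r['region'].astype(np.uint8); c=np.array(r['centre'])*[560,420]
            (a,s,g)=cv2.minAreaRect(cv2.findNonZero(m)); print(t,round(r['score'],2),c,m.sum(),np.round(a),np.round(s),round(g))
print(monitor.get_obs())
E
```

```text
scene {'fovy': 43.747290914624124, 'cx': 283.85526808746494, 'cy': 204.6892611350909, 'extrinsics': array([[ 0.125,  0.792, -0.598,  1.184],
       [ 0.992, -0.088,  0.09 ,  0.014],
       [ 0.018, -0.605, -0.796,  1.066],
       [ 0.   ,  0.   ,  0.   ,  1.   ]])}
eared_plate 0.87 [359.576 169.68 ] 1379 [359. 169.] [27. 74.] 81
eared_plate 0.69 [447.608 189.084] 1391 [447. 191.] [28. 70.] 73
eared_plate 0.58 [364.896 232.092] 1652 [365. 233.] [82. 28.] 6
shaker 0.66 [ 89.712 274.68 ] 7124 [ 87. 275.] [ 68. 113.] 72
plain_plate 0.95 [224.616 255.99 ] 1560 [226. 255.] [53. 31.] 12
top {'fovy': 54.0812657684197, 'cx': 280.8905116669807, 'cy': 210.553867320788, 'extrinsics': array([[-0.027, -0.996,  0.089,  0.347],
       [-1.   ,  0.027,  0.005,  0.133],
       [-0.007, -0.088, -0.996,  1.216],
       [ 0.   ,  0.   ,  0.   ,  1.   ]])}
eared_plate 0.89 [138.712 234.612] 1325 [137. 236.] [27. 69.] 77
eared_plate 0.85 [218.792 195.594] 1261 [219. 199.] [66. 27.] 14
eared_plate 0.79 [208.712 266.28 ] 1341 [209. 269.] [28. 68.] 86
shaker 0.61 [437.192 170.184] 4287 [440. 174.] [57. 84.] 72
plain_plate 0.55 [332.304 184.212] 1114 [332. 188.] [41. 28.] 18
{'time_s': 0.4, 'q': array([-1.483,  0.181,  1.607, -0.   ,  1.354, -0.206]), 'dq': array([ 0.   , -0.003, -0.003,  0.001, -0.   ,  0.   ]), 'joint_efforts': array([ -0.001, -44.431, -35.117,  -0.   ,   0.003,   0.   ]), 'eef_pos': array([ 0.167, -0.55 ,  0.239]), 'eef_rot': array([-0.   ,  0.989,  0.146, -0.   ]), 'wrist_force': array([-0.176,  0.47 , -0.089]), 'torque': array([-0.019,  0.034,  0.011]), 'opening': 1.0023352310579783}
```

View pics/top0.png

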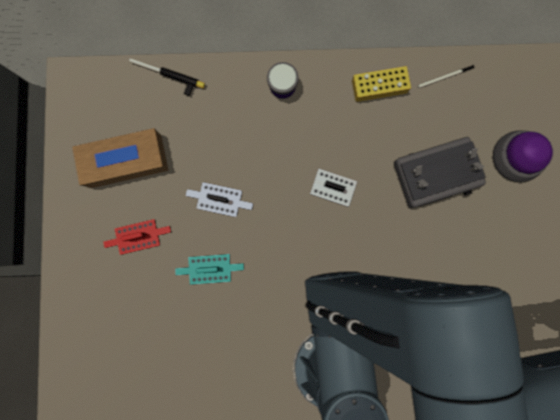

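View pics/scene0.png

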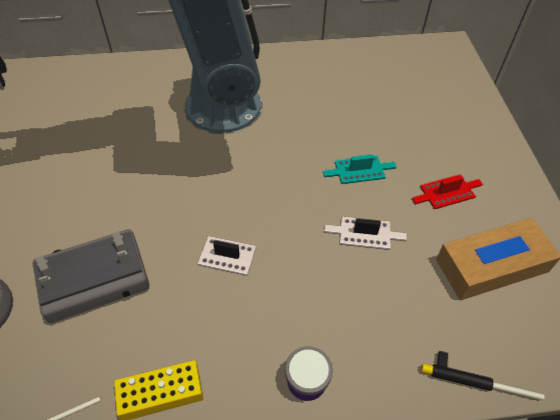

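The top view shows three eared plates: white (219,199), red (137,236) and turquoise (209,269). The earless white plate is at (332,188) and the shaker at (440,172). White is the one meant, since red and turquoise are named as look-alikes. I'll confirm it in a crop and triangulate.

Run:
```python
from h import *
np.set_printoptions(precision=4,suppress=True)
def get(n,t,near):
    L=spotter.outline_of(n,t); return min(L,key=lambda r:np.hypot(*(np.array(r['centre'])*[560,420]-near)))
ims={n:viewer.camera(n) for n in('scene','top')}
for t,a,b in [('eared_plate',(365,232),(219,197)),('shaker',(90,275),(438,171))]:
    R=[];
    for n,p in(('scene',a),('top',b)):
        r=get(n,t,p); c=np.array(r['centre'])*[560,420]; R.append(ray(n,c))
        z=.008 if t[0]=='e' else .07
        cnt=max(cv2.findContours(r['region'].astype(np.uint8),0,1)[0],key=cv2.contourArea)[:,0]
        W=np.array([onz(n,q,z)[:2] for q in cnt],np.float32)
        print(t,n,cv2.minAreaRect(W), onz(n,c,z))
    print('tri',tri(R))
a=cv2.resize(ims['scene'][190:270,320:430],None,fx=5,fy=5,interpolation=2)
b=cv2.resize(ims['scene'][225:320,25:155],None,fx=5,fy=5,interpolation=2)
cv2.imwrite('pics/crop_plate.png',a); cv2.imwrite('pics/crop_sh.png',b)
```

```text
eared_plate scene ((0.49590155482292175, 0.3173082768917084), (0.196029394865036, 0.08829627931118011), 78.76942443847656) [0.4964 0.3097 0.008 ]
eared_plate top ((0.49508577585220337, 0.32290413975715637), (0.19864071905612946, 0.08431286364793777), 77.66035461425781) [0.506  0.3218 0.008 ]
tri [0.5035 0.3135 0.0185]
shaker scene ((0.5716103911399841, -0.31416866183280945), (0.17427444458007812, 0.22109484672546387), 15.933436393737793) [ 0.5778 -0.315   0.07  ]
shaker top ((0.542888343334198, -0.31137943267822266), (0.15990661084651947, 0.24052734673023224), 15.54019832611084) [ 0.5477 -0.2974  0.07  ]
tri [ 0.5549 -0.3207  0.0292]
```

View pics/crop_plate.png

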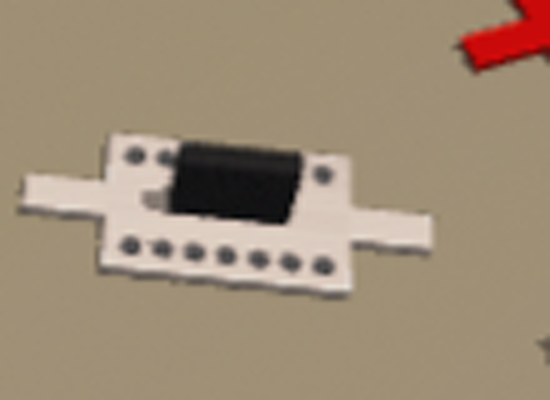

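View pics/crop_sh.png

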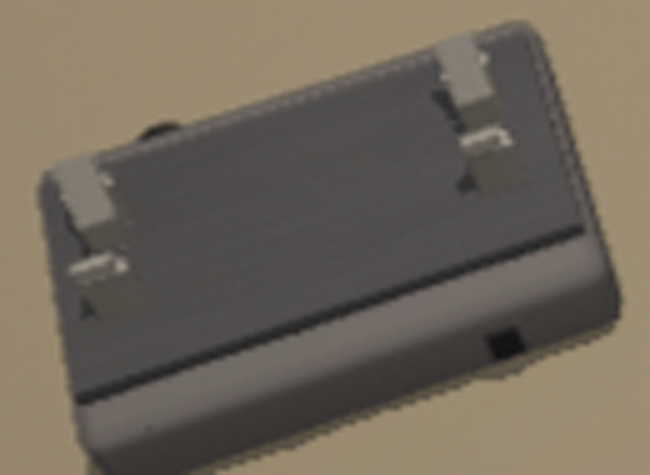

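The crop confirms it: a white slab with dark wells, two ears and a black grip bar. The shaker crop shows both clip slots clear. Next I hover over the shaker for a closer look on the way.

Call:
{"fn": "move_arm", "kwargs": {"motion": [[[7.3, -1.9, -1.8], [0, 0, -7.7], 100], [[7.3, -1.9, -1.8], [0, 0, -7.7], 100], [[7.3, -1.9, -1.8], [0, 0, -7.7], 100], [[7.3, -1.9, -1.8], [0, 0, -7.7], 100], [[7.3, -1.9, -1.8], [0, 0, -7.7], 100], [[7.3, -1.9, -1.8], [0, 0, -7.7], 100], [[7.3, -1.9, -1.8], [0, 0, -7.7], 100], [[7.3, -1.9, -1.8], [0, 0, -7.7], 100], [[7.3, -1.9, -1.8], [0, 0, -7.7], 100], [[7.3, -1.9, -1.8], [0, 0, -7.7], 100]]}}

```text
time_s: 1.95
eef_pos: [0.5521, -0.3147, 0.3467]
eef_rot: [-0.0, 0.775, 0.632, -0.0]
wrist_force: [-0.4, -1.2, 0.1]
opening: 0.999
```

Run:
```python
from h import *
np.set_printoptions(precision=4,suppress=True)
print(monitor.get_obs()['eef_pos'],viewer.calibration('wrist'))
np.save('w1.npy',np.array(viewer.calibration('wrist')['extrinsics']))
im=viewer.camera('wrist'); cv2.imwrite('pics/w1.png',im)
```

```text
[ 0.5521 -0.3147  0.3467] {'fovy': 61.25409219506917, 'cx': 275.3713464789584, 'cy': 213.7533572005785, 'extrinsics': array([[ 0.9795, -0.1945, -0.0525,  0.5672],
       [-0.2015, -0.9466, -0.2516, -0.2498],
       [-0.0008,  0.257 , -0.9664,  0.4817],
       [ 0.    ,  0.    ,  0.    ,  1.    ]])}
```

View pics/w1.png

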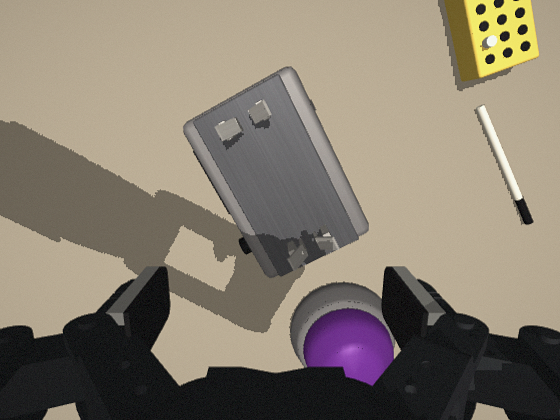

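The wrist view shows the shaker with slots at about (245,118) and (312,245), and the purple ball close to its -y end at (348,335). I'll fit the housing silhouette to the wrist and scene outlines and overlay the result to check.

```bash
cat > fit.py <<'E'
from h import *
from scipy.optimize import minimize
def pr(P,cal):
    f,cx,cy,E=cal; p=(np.asarray(P)-E[:3,3])@E[:3,:3]; return np.c_[f*p[:,0]/p[:,2]+cx,f*p[:,1]/p[:,2]+cy]
def W(P,v):
    P=np.asarray(P,float);c,s=np.cos(v[2]),np.sin(v[2]); return np.c_[v[0]+c*P[:,0]-s*P[:,1],v[1]+s*P[:,0]+c*P[:,1],P[:,2]]
def box(x0,x1,y0,y1,z0,z1): return np.array([[x,y,z] for x in(x0,x1) for y in(y0,y1) for z in(z0,z1)])
def fit(parts,views,v0):
    def cost(v):
        s=0
        for m,cal in views:
            r=np.zeros(m.shape,np.uint8)
            for b in parts:
                h=cv2.convexHull(pr(W(b,v),cal).astype(np.float32)); t=np.zeros_like(r)
                cv2.fillConvexPoly(t,np.round(h*16).astype(np.int32),1,shift=4); r|=t
            s+=1-(r&m).sum()/(r|m).sum()
        return s
    sx=np.array([v0]*4)+np.r_[[np.zeros(3)],np.diag([.02,.02,.1])]
    r=minimize(cost,v0,method='Nelder-Mead',options=dict(initial_simplex=sx,xatol=1e-4,fatol=1e-5)); return r.x,r.fun/len(views)
E
python3 - <<'E'
from fit import *
np.set_printoptions(precision=4,suppress=True)
parts=[box(-.075,.075,-.1125,.1125,0,.07)]+[box(x,x+s*.003,y-.01,y+.01,.07,.102) for s in(1,-1) for x in(s*.018,) for y in(.08,-.08)]
V=[]
for n,near in(('wrist',(275,170)),('scene',(90,275))):
    viewer.camera(n); L=spotter.outline_of(n,'shaker'); print([(round(r['score'],2),np.array(r['centre'])*[560,420]) for r in L])
    r=min(L,key=lambda r:np.hypot(*(np.array(r['centre'])*[560,420]-near))); V.append((r['region'].astype(np.uint8),K(n)))
v0=[.555,-.313,np.radians(15.7)]
for s in(V,V[:1],V[1:]): x,c=fit(parts,s,v0); print(x,np.degrees(x[2]),c)
x,_=fit(parts,V[:1],v0)
im=cv2.imread('pics/w1.png'); cal=V[0][1]
for P,col in((pr(W(parts[0],x),cal),(0,255,0)),): cv2.polylines(im,[cv2.convexHull(P.astype(np.int32))],1,col,1)
for b in parts[1:]: cv2.polylines(im,[cv2.convexHull(pr(W(b,x),cal).astype(np.int32))],1,(0,0,255),1)
cv2.imwrite('pics/ov1.png',cv2.resize(im[50:290,160:390],None,fx=2.5,fy=2.5))
E
```

```text
[(0.62, array([276.192, 173.796]))]
[]Traceback (most recent call last):
  File "<stdin>", line 7, in <module>
ValueError: min() iterable argument is empty
```

Run:
```python
from fit import *
np.set_printoptions(precision=4,suppress=True)
parts=[box(-.075,.075,-.1125,.1125,0,.07)]+[box(s*.018,s*.021,y-.01,y+.01,.07,.102) for s in(1,-1) for y in(.08,-.08)]
viewer.camera('wrist'); L=spotter.outline_of('wrist','shaker'); cal=K('wrist')
x,c=fit(parts,[(L[0]['region'].astype(np.uint8),cal)],[.555,-.313,np.radians(15.7)]); print(x,np.degrees(x[2]),c)
im=cv2.imread('pics/w1.png')
cv2.polylines(im,[cv2.convexHull(pr(W(parts[0],x),cal).astype(np.int32))],1,(0,255,0),1)
for b in parts[1:]: cv2.polylines(im,[cv2.convexHull(pr(W(b,x),cal).astype(np.int32))],1,(0,0,255),1)
cv2.imwrite('pics/ov1.png',cv2.resize(im[50:290,160:390],None,fx=2.5,fy=2.5))
```

```text
[ 0.5583 -0.3229  0.2828] 16.201282204007498 0.08741969586077902
```

View pics/ov1.png

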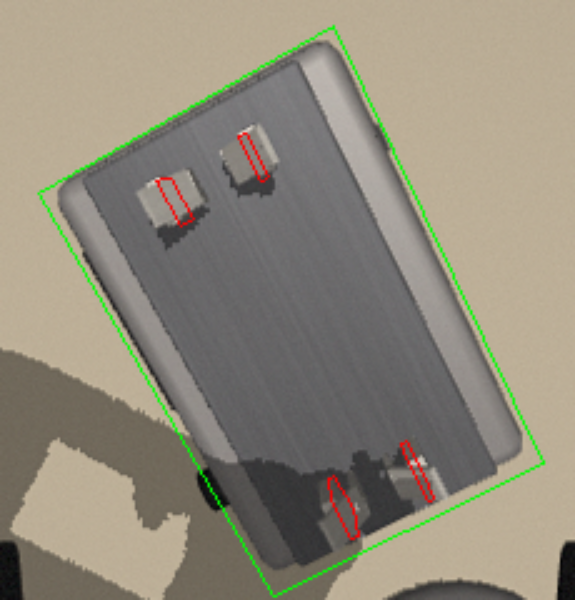

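The fit sits a few millimetres off at the near slot, because the rounded housing and flared leaves aren't in the model. I'll take one more view, turned to the shaker's yaw and lower, and triangulate the slots from both.

Call:
{"fn": "move_arm", "kwargs": {"motion": [[[0.5, 0, 0.8], [0, 0, -3.5], 100], [[0.5, 0, 0.8], [0, 0, -3.5], 100], [[0.5, 0, 0.8], [0, 0, -3.5], 100], [[0.5, 0, 0.8], [0, 0, -3.5], 100]]}}

```text
time_s: 2.8
eef_pos: [0.5586, -0.2852, 0.2993]
eef_rot: [0.0, 0.599, 0.801, -0.0]
wrist_force: [0.2, -0.2, -0.0]
opening: 1.005
```

Run:
```python
from fit import *
np.set_printoptions(precision=4,suppress=True)
print(monitor.get_obs()['eef_pos'])
np.save('w2.npy',K('wrist')[3])
im=viewer.camera('wrist'); cv2.imwrite('pics/w2.png',im)
cal=K('wrist'); x=[ 0.5583,-0.3229,0.2828]
print(pr(W([[0,.08,.1],[0,-.08,.1]],x),cal))
cv2.imwrite('pics/w2c.png',cv2.resize(im[0:380,120:440],None,fx=1.55,fy=1.55,interpolation=2))
```

```text
[ 0.5586 -0.2852  0.2993]
[[261.0976 143.5441]
 [262.6116 299.6527]]
```

View pics/w2c.png

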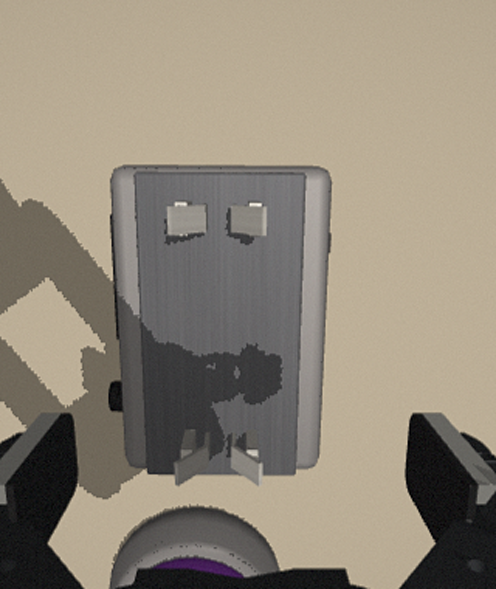

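The view is clear. The bed corners in the crop are at (135,173), (306,172), (297,474) and (147,475). The leaf tops have outer edges at 167/267 (far slot) and 175/263 (near slot).

Run:
```python
from fit import *
np.set_printoptions(precision=4,suppress=True)
cal=K('wrist'); u=lambda a:(a[0]/1.55+120,a[1]/1.55)
C=np.array([onz('wrist',u(a),.07,cal) for a in[(135,173),(306,172),(297,474),(147,475)]])
print('bed',C[:,:2],C.mean(0), np.linalg.norm(C-np.roll(C,1,0),axis=1))
d=(C[0]+C[1]-C[2]-C[3]);print('yaw',np.degrees(np.arctan2(d[1],d[0])))
F=onz('wrist',u((217,203)),.116,cal); N=onz('wrist',u((219,485)),.116,cal); print('leaf tops far,near end',F,N,(F+N)/2,np.linalg.norm(F-N)); d=F-N;print(np.degrees(np.arctan2(d[1],d[0])))
cal1=cal[:3]+(np.load('w1.npy'),)
# two view check of slot mids
for a,b in(((244,120.4),(217.5,220)),((312.5,248),(219,458))): print('tri',tri([ray('w',a,cal1),ray('w',u(b),cal)]))
im=cv2.imread('pics/w2.png')
```

```text
bed [[ 0.4759 -0.2333]
 [ 0.5803 -0.2023]
 [ 0.6399 -0.4076]
 [ 0.534  -0.4392]] [ 0.5575 -0.3206  0.07  ] [0.2139 0.1089 0.2138 0.1105]
yaw 105.98190398050346
leaf tops far,near end [ 0.5324 -0.2348  0.116 ] [ 0.5815 -0.4057  0.116 ] [ 0.557  -0.3202  0.116 ] 0.17786026898612692
106.0094474890817
tri [ 0.5352 -0.2443  0.1061]
tri [ 0.5802 -0.4042  0.0828]
```

Call:
{"fn": "move_arm", "kwargs": {"motion": [[[10, 1.8, 0.2], [0, 0, 3.5], 100], [[10, 1.8, 0.2], [0, 0, 3.5], 100], [[10, 1.8, 0.2], [0, 0, 3.5], 100], [[10, 1.8, 0.2], [0, 0, 3.5], 100], [[10, 1.8, 0.5], [0, 0, 3.5], 100], [[10, 1.8, 0.5], [0, 0, 3.5], 100], [[10, 1.8, 1], [0, 0, 3.5], 100], [[10, 1.8, 1], [0, 0, 3.5], 100], [[10, 1.8, 1], [0, 0, 3.5], 100], [[10, 1.8, 1], [0, 0, 3.5], 100]]}}

```text
time_s: 4.1
eef_pos: [0.4921, 0.3232, 0.2392]
eef_rot: [0.0, 0.775, 0.632, 0.0]
wrist_force: [1.1, -0.8, 0.8]
opening: 1.0
```

Call:
{"fn": "move_arm", "kwargs": {"motion": [[[0, 0, 0], [0, 0, 0], 100], [[0, 0, 0], [0, 0, 0], 100]]}}

```text
time_s: 4.35
eef_pos: [0.4927, 0.3208, 0.2393]
eef_rot: [0.0, 0.775, 0.632, -0.0]
wrist_force: [-0.1, -0.4, -0.1]
opening: 1.002
```

Run:
```python
from fit import *
np.set_printoptions(precision=4,suppress=True)
o=monitor.get_obs();print(o['eef_pos'],o['q'])
im=viewer.camera('wrist'); cal=K('wrist'); L=spotter.outline_of('wrist','eared_plate')
print([(round(r['score'],2),np.array(r['centre'])*[560,420]) for r in L])
parts=[box(-.04,.04,-.06,.06,0,.008),box(-.01,.01,-.1,.1,0,.008),box(-.007,.007,-.03,.03,.008,.054)]
g=np.array(pr([[.4955,.32,.01]],cal)[0]);print(g)
r=min(L,key=lambda r:np.hypot(*(np.array(r['centre'])*[560,420]-g)))
x,c=fit(parts,[(r['region'].astype(np.uint8),cal)],[.4955,.32,np.radians(-11.7)]);print(x,np.degrees(x[2]),c)
for b,col in zip(parts,[(0,255,0)]*2+[(0,0,255)]): cv2.polylines(im,[cv2.convexHull(pr(W(b,x),cal).astype(np.int32))],1,col,1)
q=pr([x[:2].tolist()+[.02]],cal)[0].astype(int)
cv2.imwrite('pics/ov2.png',im)
```

```text
[0.4927 0.3208 0.2393] [ 0.3757  0.2093  1.5734 -0.0004  1.359   0.5785]
[(0.68, array([142.016,  18.396])), (0.66, array([ 83.608, 189.588])), (0.61, array([277.48 , 172.788]))]
[275.9712 185.3785]
[ 0.4989  0.3212 -0.2377] -13.61638394541661 0.03268036311514577
```

View pics/ov2.png

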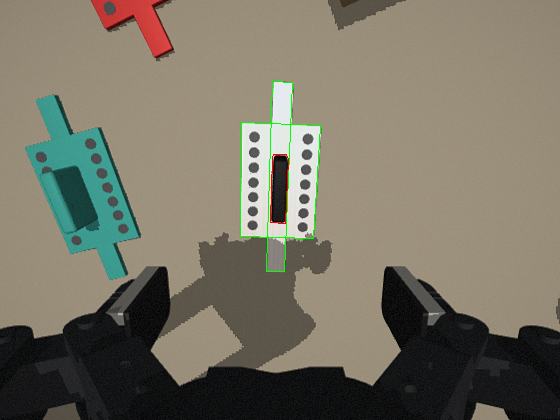

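The wireframe overlays the white eared plate almost exactly (IoU 0.97), with the grip bar at (279,188). Descending onto it now.

Call:
{"fn": "move_arm", "kwargs": {"motion": [[[0.03, 0.1, 1], [0, 0, 0.25], 100], [[0.03, 0.1, 2], [0, 0, 0.25], 100], [[0.03, 0.1, 3], [0, 0, 0.25], 100], [[0.03, 0.1, 3.4], [0, 0, 0.25], 100], [[0.03, 0.1, 3.57], [0, 0, 0.25], 100], [[0.03, 0.1, 3.57], [0, 0, 0.25], 100]]}}

```text
time_s: 5.2
eef_pos: [0.4996, 0.321, 0.0256]
eef_rot: [0.0, 0.786, 0.618, 0.0]
wrist_force: [0.1, 1.2, -0.2]
opening: 1.001
```

Call:
{"fn": "move_arm", "kwargs": {"motion": [[[0, 0, 0], [0, 0, 0], 0], [[0, 0, 0], [0, 0, 0], 0], [[0, 0, 0], [0, 0, 0], 0], [[0, 0, 0], [0, 0, 0], 0], [[0, 0, 0], [0, 0, 0], 0], [[0, 0, 0], [0, 0, 0], 0]]}}

```text
time_s: 5.95
eef_pos: [0.499, 0.3218, 0.0256]
eef_rot: [0.0, 0.786, 0.619, 0.0]
wrist_force: [-2.2, 0.2, 5.2]
opening: 0.154
```

Gripped the bar (13 mm opening). Lifting.

Call:
{"fn": "move_arm", "kwargs": {"motion": [[[0, 0, -0.4], [0, 0, 0], 0], [[0, 0, -1.2], [0, 0, 0], 0], [[0, 0, -2.2], [0, 0, 0], 0], [[0, 0, -3.2], [0, 0, 0], 0], [[0, 0, -3.7], [0, 0, 0], 0], [[0, 0, -3.7], [0, 0, 0], 0]]}}

```text
time_s: 6.7
eef_pos: [0.5001, 0.322, 0.2493]
eef_rot: [0.001, 0.786, 0.619, 0.002]
wrist_force: [-0.2, 0.0, -3.6]
opening: 0.156
```

Run:
```python
from fit import *
np.set_printoptions(precision=4,suppress=True)
o=monitor.get_obs();print(o['eef_pos'],o['wrist_force'],o['opening'])
im=viewer.camera('wrist'); cal=K('wrist')
z=o['eef_pos'][2]-.0256; v=[.4990,.3215,np.radians(-13.6)]
parts=[box(-.04,.04,-.06,.06,0,.008),box(-.01,.01,-.1,.1,0,.008)]
for b in parts: b[:,2]+=z; cv2.polylines(im,[cv2.convexHull(pr(W(b,v),cal).astype(np.int32))],1,(0,255,0),1)
cv2.imwrite('pics/held.png',im)
```

```text
[0.5001 0.322  0.2493] [-0.1741  0.0075 -3.5916] 0.15555436319992086
```

View pics/held.png

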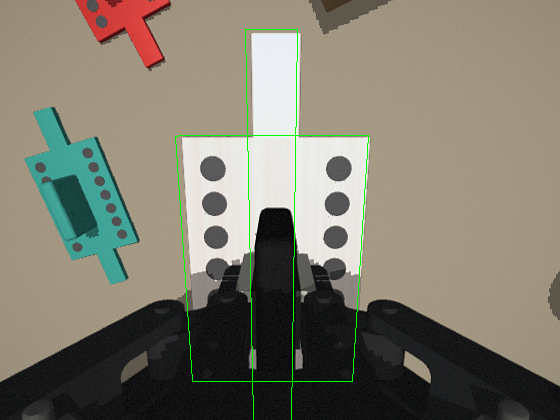

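It's held level and square, within 2 mm of the expected overlay. Carrying it to above the shaker.

Call:
{"fn": "move_arm", "kwargs": {"motion": [[[-10.2, 3.45, 0], [0, 0, -3.7], 0], [[-10.2, 3.45, 0], [0, 0, -3.7], 0], [[-10.2, 3.45, 0], [0, 0, -3.7], 0], [[-10.2, 3.45, 0], [0, 0, -3.7], 0], [[-10.2, 3.45, 0], [0, 0, -3.7], 0], [[-10.2, 3.45, 0], [0, 0, -3.7], 0], [[-10.2, 3.45, 0], [0, 0, -3.7], 0], [[-10.2, 3.45, 0], [0, 0, -3.7], 0], [[-10.2, 3.45, 0], [0, 0, -3.7], 0], [[-10.2, 3.45, 0], [0, 0, -3.7], 0]]}}

```text
time_s: 8.0
eef_pos: [0.5521, -0.2897, 0.243]
eef_rot: [-0.003, 0.602, 0.799, 0.0]
wrist_force: [0.4, 1.0, -2.8]
opening: 0.157
```

Call:
{"fn": "move_arm", "kwargs": {"motion": [[[0, 0, 0], [0, 0, 0], 0], [[0, 0, 0], [0, 0, 0], 0], [[0, 0, 0], [0, 0, 0], 0]]}}

```text
time_s: 8.38
eef_pos: [0.5532, -0.2868, 0.2456]
eef_rot: [-0.001, 0.601, 0.799, 0.0]
wrist_force: [-0.5, 0.6, -3.6]
opening: 0.154
```

Call:
{"fn": "move_arm", "kwargs": {"motion": [[[-0.56, -0.09, 0.3], [0, 0, 0], 0], [[-0.56, -0.09, 0.8], [0, 0, 0], 0], [[-0.56, -0.09, 1.3], [0, 0, 0], 0], [[-0.56, -0.09, 1.5], [0, 0, 0], 0], [[-0.56, -0.09, 1.5], [0, 0, 0], 0], [[-0.56, -0.09, 1.5], [0, 0, 0], 0]]}}

```text
time_s: 9.12
eef_pos: [0.5586, -0.3226, 0.1588]
eef_rot: [0.001, 0.601, 0.799, -0.0]
wrist_force: [-0.6, -0.8, -2.3]
opening: 0.156
```

Run:
```python
from fit import *
np.set_printoptions(precision=4,suppress=True)
o=monitor.get_obs();print(o['eef_pos'],o['eef_rot'],o['wrist_force'])
ims=[]
for n in('top','scene','wrist'):
    im=viewer.camera(n); cal=K(n)
    g=pr([[.5575,-.3205,.1]],cal)[0]; print(n,g)
    s=60 if n!='wrist' else 190
    x0=int(np.clip(g[0]-s,0,560-2*s)); y0=int(np.clip(g[1]-s,0,420-2*s))
    ims.append(cv2.resize(im[y0:y0+2*s,x0:x0+2*s],(266,266) if 0 else (400,400),interpolation=2)); print(x0,y0)
cv2.imwrite('pics/above.png',np.hstack([ims[1],ims[2]]))
```

```text
[ 0.5586 -0.3226  0.1588] [ 0.0013  0.6013  0.799  -0.0001] [-0.6159 -0.7872 -2.35  ]
top [447.3575 165.7264]
387 105
scene [ 83.2982 259.8247]
23 199
wrist [270.9647 233.2264]
80 40
```

View pics/above.png

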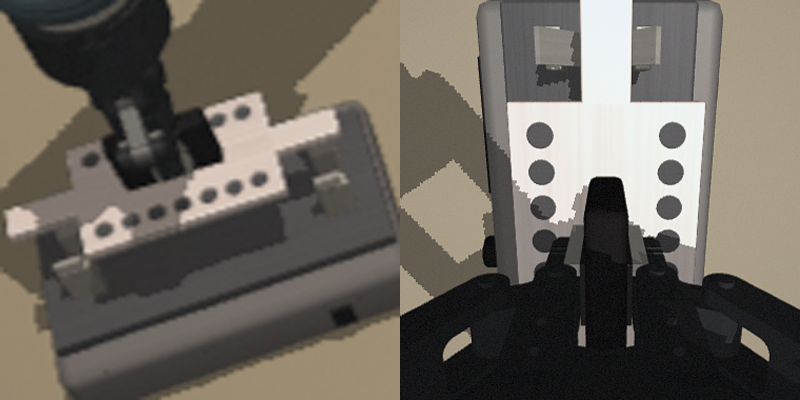

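Scene view: the plate is level above the slots. Wrist view: the ear spans 581–634 and the leaf tops 534–661, so I'll check the lateral offset numerically.

Run:
```python
from fit import *
np.set_printoptions(precision=4,suppress=True)
cal=K('wrist'); u=lambda a:((a[0]-400)*.95+80,a[1]*.95+40)
T=monitor.get_obs()['eef_pos']; a=np.radians(106.1); tx=np.array([np.cos(a),np.sin(a)]); ty=np.array([np.sin(a),-np.cos(a)])
for nm,p,z in(('leafL',(534,45),.116),('leafR',(661,45),.116),('earL',(581,50),.1412),('earR',(634,50),.1412),('slabL',(508,102),.1412),('slabR',(704,102),.1412)):
    w=onz('w',u(p),z,cal)[:2]-T[:2]; print(nm,w@tx,w@ty)
```

```text
leafL 0.08227643371291787 -0.02959003388354616
leafR 0.08218681367819296 0.027252665226044127
earL 0.0781136287937095 -0.007086365308322126
earR 0.0780809232984733 0.013334960976270186
slabL 0.05856657930627316 -0.036557779881867196
slabR 0.05842032436120445 0.04162962835134236
```

Relative to the leaves, the plate is about 4 mm off along +tool y and about 3.5 mm short along tool x. I'll correct that and start into the flare.

Call:
{"fn": "move_arm", "kwargs": {"motion": [[[0.06, -0.06, 0], [0, 0, 0], 0], [[0.06, -0.06, 0.2], [0, 0, 0], 0], [[0.06, -0.06, 0.4], [0, 0, 0], 0], [[0.06, -0.06, 0.6], [0, 0, 0], 0], [[0.06, -0.06, 0.6], [0, 0, 0], 0]]}}

```text
time_s: 9.9
eef_pos: [0.553, -0.3196, 0.1198]
eef_rot: [-0.001, 0.602, 0.799, 0.0]
wrist_force: [1.3, 0.4, -2.7]
opening: 0.154
```

Call:
{"fn": "move_arm", "kwargs": {"motion": [[[0, 0, 0.1], [0, 0, 0], 0], [[0, 0, 0.2], [0, 0, 0], 0], [[0, 0, 0.3], [0, 0, 0], 0], [[0, 0, 0.4], [0, 0, 0], 0], [[0, 0, 0.45], [0, 0, 0], 0], [[0, 0, 0.45], [0, 0, 0], 0]]}}

```text
time_s: 10.65
eef_pos: [0.5533, -0.32, 0.0956]
eef_rot: [-0.0, 0.602, 0.799, -0.0]
wrist_force: [-4.4, 3.8, 12.4]
opening: 0.158
```

Call:
{"fn": "move_arm", "kwargs": {"motion": [[[0, 0, 0.04], [0, 0, 0], 0], [[0, 0, 0.08], [0, 0, 0], 0], [[0, 0, 0.08], [0, 0, 0], 0]]}}

```text
time_s: 11.02
eef_pos: [0.5533, -0.32, 0.0955]
eef_rot: [-0.0, 0.601, 0.799, -0.0]
wrist_force: [-18.5, 13.3, 42.4]
opening: 0.153
```

Run:
```python
from fit import *
im=viewer.camera('wrist'); im2=viewer.camera('scene')
cal=K('wrist');cs=K('scene')
v=[.5535,-.3205,np.radians(16.1)]
parts=[box(-.04,.04,-.06,.06,.07,.078),box(-.01,.01,-.1,.1,.07,.078)]
for b in parts:
    for i,c in((im,cal),(im2,cs)): cv2.polylines(i,[cv2.convexHull(np.round(pr(W(b,v),c)*16).astype(np.int32))],1,(0,255,0),1,shift=4)
a=cv2.resize(im2[199:319,23:143],(400,400),interpolation=2); b=cv2.resize(im[40:420,80:460],(400,400),interpolation=2)
cv2.imwrite('pics/down.png',np.hstack([a,b]))
```

```text
(no output)
```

View pics/down.png

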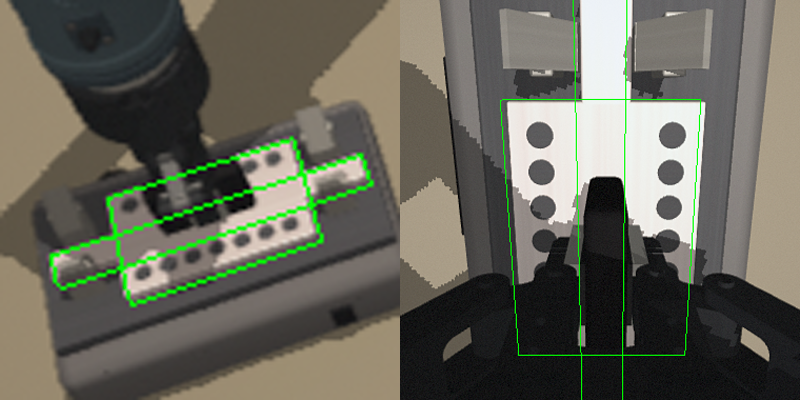

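A hard stop at z = 0.0955 (42 N and no further travel), and the scene overlay at home height matches. Easing off, opening and withdrawing.

Call:
{"fn": "move_arm", "kwargs": {"motion": [[[0, 0, -0.07], [0, 0, 0], 0], [[0, 0, -0.07], [0, 0, 0], 0], [[0, 0, -0.07], [0, 0, 0], 100], [[0, 0, -0.07], [0, 0, 0], 100], [[0, 0, -0.07], [0, 0, 0], 100], [[0, 0, -0.07], [0, 0, 0], 100], [[0, 0, -0.07], [0, 0, 0], 100], [[0, 0, -0.07], [0, 0, 0], 100]]}}

```text
time_s: 12.12
eef_pos: [0.5532, -0.3199, 0.0934]
eef_rot: [-0.0, 0.602, 0.799, 0.0]
wrist_force: [0.1, 0.4, 0.2]
opening: 0.998
```

Call:
{"fn": "move_arm", "kwargs": {"motion": [[[0, 0, -0.4], [0, 0, 0], 100], [[0, 0, -1.2], [0, 0, 0], 100], [[0, 0, -2.2], [0, 0, 0], 100], [[0, 0, -3], [0, 0, 0], 100], [[0, 0, -3], [0, 0, 0], 100], [[0, 0, -3], [0, 0, 0], 100]]}}

```text
time_s: 12.88
eef_pos: [0.5529, -0.3197, 0.2729]
eef_rot: [-0.0, 0.602, 0.799, 0.0]
wrist_force: [0.2, -0.0, -1.1]
opening: 1.003
```

Run:
```python
from fit import *
np.set_printoptions(precision=4,suppress=True)
im=viewer.camera('wrist'); cal=K('wrist')
L=spotter.outline_of('wrist','eared_plate'); print([(round(r['score'],2),np.array(r['centre'])*[560,420]) for r in L])
P=[box(-.04,.04,-.06,.06,.07,.078),box(-.01,.01,-.1,.1,.07,.078),box(-.007,.007,-.03,.03,.078,.124)]
if L:
  for dz in(-.01,0,.01,.024):
    Q=[b+[0,0,dz] for b in P]; x,c=fit(Q,[(L[0]['region'].astype(np.uint8),cal)],[.5555,-.3205,np.radians(16)]); print(dz,x,np.degrees(x[2]),c)
viewer.camera('top'); viewer.camera('scene')
for n,t in(('top',(332,184)),('scene',(224.6,256))): print(n,[np.array(r['centre'])*[560,420] for r in spotter.outline_of(n,'plain_plate')][:2],t)
v=[.5565,-.3205,np.radians(16)]
cv2.imwrite('pics/final.png',im)
```

```text
[(0.73, array([275.296, 184.212]))]
-0.01 [ 0.5558 -0.3216  0.2774] 15.891589493332976 0.02518687032824174
0 [ 0.5555 -0.3204  0.2776] 15.906626989465519 0.031087265267476738
0.01 [ 0.5555 -0.3197  0.2762] 15.824516351382176 0.08233096750093383
0.024 [ 0.5549 -0.3199  0.2816] 16.13496654417378 0.15771789069464448
top [array([334.992, 181.986])] (332, 184)
scene [array([225.4  , 257.082]), array([ 89.32 , 284.214])] (224.6, 256)
```

View pics/final.png

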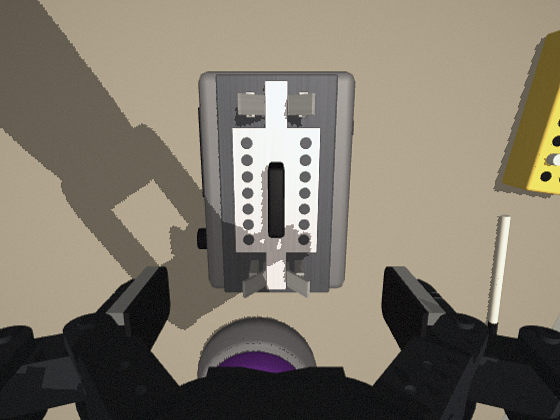

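The plate is seated: ears between the leaves at (275,103) and (275,270), and the fitted height matches home. The plain plate's detection differs by only 1–4 px, which is within detector noise. Handing in.

```bash
python3 -c "
from h import *
print(workorder.hand_in())"
```

```text
the job is handed in; nothing more can be done
None
```

The white eared plate is pressed home in the shaker's spring clips and released, and the job was handed in about 13 s into the 40 s allowed. I picked it up by its grip bar and left the red, turquoise and plain plates alone.

**Seating:** the push met a hard stop at TCP z = 0.0955 m, where home was expected at 0.0956. The force rose to 42 N with no further travel.

**Final position:** the wrist-camera fit puts the plate at (0.5555, -0.3204), about 2 mm from the measured bed centre at (0.5575, -0.3205). Its ears are within about 0.2° of the shaker's y axis. The fit matches home height or slightly below and rules out the 24 mm hang-up on the leaves. On its own it could not separate home from 10 mm lower, so the hard stop is what settles the height.

**Plain plate:** the plain plate's detected position shifted only 1–4 px from the start, which I take as detector noise.

**Disagreements along the way:**
- The shaker outline fit was a few mm off at the near slot, so I used the bed corners and leaf tops instead.
- Just above the slots, the camera showed the plate about 4 mm off sideways from the leaves, and I corrected that before pushing down.
- The network once failed to find the shaker in the scene view, so I used the wrist view alone.

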